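# Pop open the roll printer's cover

### The job

The paper roll in the small printer on the worktop has to be inspected: press the printer's release tab so that its sprung cover pops up, then gently push the cover back until it is fully open and stays open by itself. Use only the tips or the outside of the fingers: take nothing between the fingers and lift nothing. Do not press the round feed button, and leave the paper roll and the things standing round the printer where they are.

Things in the scene. Friction and masses are not known exactly. Their poses are not given: they have to be found in the camera images.
- printer: Grey roll printer, 180 deep (x) x 150 wide (y) x 84 mm high, fixed. Origin: underside, middle line, 95 mm behind the front face. x points from its front (towards the robot) to its back (hinge), y to its left, z up. A 40 mm deep deck, 56 mm high, lies before the cover: release tab at its left, feed button at its right. Side walls of the well below the cover end at 70 mm.
- release_tab (a joint): Angle of the black tab, a rocker (rad): 0 at rest, 0.32 pressed to the stop. Pivot along the printer's y, 27 mm behind and 8 mm below tab_top. A steel hook 19 to 28 mm behind tab_top, up to 84 mm high, frees the cover at about 0.15 (4 mm down at the middle). 1 N at the middle starts it, 4 N (up to 8 N if the fingertip rubs) brings it to the stop (9 mm down); it springs back.
- tab_top (a point): Middle of the tab's upper face, a ribbed rectangular pad 44 wide (printer's y) x 30 mm deep (x), 68 mm above the worktop at rest, 12 mm above the deck. Moves with the tab.
- cover (a joint): Angle of the cover (rad): 0 shut and latched; hinge along y at the back. Unlatched, a spring lifts it, damped, in about 2 s to about 0.95, no further. Pushed past upright (1.57) it falls to its stop at 1.85 (fully open) and stays; let go earlier it sinks back to 0.95. 60 g; under 2 N at its edge moves it.
- cover_hinge (a point): Middle of the cover's hinge line, 72 mm above the worktop, 64 mm behind the printer's origin; fixed to the printer and with its axes.
- cover_edge (a point): Middle of the free front edge of the cover, near its underside; 116 mm from the hinge line. The cover is a plate 148 wide x 116 long x 12 mm thick, on top of the hinge line when shut. Moves with the cover.
- cover_mid (a point): Middle of the cover plate (58 mm from the hinge line, 7 mm above its underside). Axes of the cover: x from the free edge to the hinge, y along the hinge, z out of its outer face. Moves with the cover.
- feed_button (a joint): Travel of the feed button (m): 0 at rest, 0.004 fully pressed, about 1 N to start moving. Not to be pressed.
- button_top (a point): Top of the round black feed button, 16 mm across, standing 5 mm out of the right half of the deck, 61 mm above the worktop, 77 mm to the right of the tab's middle.
- paper_roll: Loose white paper roll, 48 mm across, 58 mm long along the printer's y, lying in the well below the cover, its top 62 mm above the worktop. Origin at its lowest line, mid-length.
- stapler: Loose stapler, 34 x 125 x 46 mm, standing left of the printer. Origin at the middle of its underside, long along its own y.
- glue_stick: Loose glue stick standing upright at the right front of the printer, 26 mm across, 88 mm high. Origin at the middle of its underside.
- tape_roll_0: Loose roll of parcel tape lying flat right of the printer, 96 mm across, 24 mm high. Origin at the middle of its underside.

How it is judged (in metres and radians):
On the way, in this order (a step that is already met when the one before it is completed fails the run):
1. the release tab is pressed by the fingers while the cover is still down (value of joint release_tab above 0.1 rad and contact force between the fingers and printer above 0.3 N and value of joint cover below 0.3 rad).
2. the cover has popped up (value of joint cover above 0.8 rad), for 0.1 s.
At the end, for the whole second after the job is handed in: The cover stands fully open by itself (over 1.7 of 1.85 rad) and at rest, the release tab has sprung back (under 0.05 rad), the feed button is out, and the paper roll, stapler, glue stick and tape roll are within 20 mm of where they were (value of joint cover above 1.7 rad and velocity of joint cover below 0.05 rad/s and value of joint release_tab below 0.05 rad and value of joint feed_button below 0.0015 m and distance of each of paper_roll, stapler, glue_stick, tape_roll_0 from where it was at the start of the episode below 0.02 m); the robot touches nothing.
It fails at once if the feed button is pressed (more than 1.5 mm) (value of joint feed_button above 0.0015 m).
It fails at once if the cover or the tab is taken between the fingers (contact force between the fingers and printer above 0.3 N and ((x of the grasp point in the frame of cover_mid between -0.058 and 0.05 m and y of the grasp point in the frame of cover_mid between -0.074 and 0.074 m and z of the grasp point in the frame of cover_mid between -0.005 and 0.005 m) or (x of the grasp point in the frame of tab_top between -0.015 and 0.015 m and y of the grasp point in the frame of tab_top between -0.028 and 0.028 m and z of the grasp point in the frame of tab_top between -0.006 and 0 m))).
It fails at once if the printer, its tab or its cover is pressed roughly (over 30 N) (contact force between the fingers and printer above 30 N).
It fails at once if the paper roll is lifted or shifted by more than 20 mm (distance of paper_roll from where it was at the start of the episode above 0.02 m).
It fails at once if the stapler, glue stick or tape roll is lifted, knocked over or shifted by more than 20 mm (distance of any of stapler, glue_stick, tape_roll_0 from where it was at the start of the episode above 0.02 m or angle between glue_stick's own z axis and vertical above 0.5 rad).
It also fails if it takes over 38 s, if anything falls off the work surface, if the arm or the gripper's body presses on something with over 40 N, if the wrist force passes 120 N, or if a joint passes its speed limit or range.

### The arm

A 6-joint arm with a two-finger parallel gripper is mounted at the origin on a cart in front of the work surface, level with it; the furniture and walls round the work are solid. World frame = base frame: x ahead of the robot, y to its left, z up, the work surface at z = 0. Lengths are in m, angles in degrees, forces in N, time in s.
With the tool pointing down it reaches from about 0.35 to 0.875 m from the base axis. Payload 4.2 kg.
Tool frame: the origin (TCP) lies midway between the tips of the shut fingers; the grasp point (between the pads) lies 19 mm behind it; z points along the fingers, y is the line along which they close (so a half turn about z gives the same grasp; the last joint's range is limited). The gripper opens to 87 mm and grips with 3 to 60 N. Pads are 19 mm wide; open, the fingers measure 117 mm over their backs; the gripper's body (75 mm by 190 mm) begins 51 mm behind the grasp point.
Start: joints at [91.307, 22.042, 0.453, 0, -68.411, -14.817], TCP at [0.146, 0.608, 0.223] pointing down, gripper open.
Joint ranges: [-179.83, 179.83], [-69.29, 118.12], [-61.27, 80.66], [-181.25, 117.63], [-171.15, -9.14], [-177.46, 177.46]. Speed limits (degrees/s): [159.86, 159.86, 180, 180, 180, 180].

### API

Orientations are given as [roll, pitch, yaw] about the fixed x, y, z axes, in that order (R = Rz(yaw) Ry(pitch) Rx(roll)).
In Python, from workcell import env gives the robot as it stands. The module is installed in compiled form; this text tells all that it offers. Calls block until the motion is done:
- env.goto(position, orientation): joint-space move of the TCP to a pose.
- env.move_straight(position, rotation=None, rate=0.15, force_limit=None): straight line of the TCP; rotation=None keeps the orientation; rate is the mean speed in m/s. With force_limit (N) it stops when the force on the tool has changed by that much, and returns True; else False.
- env.set_joints(angles): joint-space move.
- env.gripper_to(opening, grasp_force=None): opening from 0.0 (shut) to 1.0 (fully open); grasp_force is the grip in N (None keeps the last); returns when the fingers have stopped.
- env.dwell(seconds).
- env.inverse_kinematics(position, orientation): joint angles nearest the present ones, or None.
- env.read_state(): the state.
- env.grab_frame(name): name is "scene" or "side" or "wrist"; returns a dict with "image" (400x640x3 uint8, blue, green, red), "fx", "fy", "cx", "cy" (pixels), "position" and "orientation" of the camera in the world. Camera axes: x right, y up, looking along -z (the intrinsics and any distortion apply to the point x, -y, -z); pixel columns grow to the right and rows downward; lengths in m; the calibration is good to about 2 mm. The wrist camera is an equidistant fisheye: a pixel r from the principal point sees the ray r / f radians off the axis. A picture is of the moment at which its call begins. There is no depth.
A pose or a line that the arm cannot do raises env.Unreachable and nothing moves.
- env.close_job(): hands the job in; it is judged then, once.
Trained networks look in a picture, given as the dict that the camera call returned (one of the last four; its "shot" number tells which), for a name from the list of things; names that differ only in an ending like _2 or _b are one class to them, and where a whole thing is asked for, a point or a joint stands for the part that bears it (a point fixed in the world has none). Each returns a list of dicts, best first, with "score" (0 to 1); they miss things now and then, are a little off and sometimes report something else, mostly with a low value. They report only what shows in the picture. A call takes as long as a camera call.
- env.search_frame(picture, thing): "xyz" ([x, y, z] in m, in world coordinates, good to about 4 mm: the middle of the surface that is visible of it).
- env.trace(picture, thing): "mask" (400x640 bool, what is visible of it).
The state is a dict: "clock": time; "joint_positions": joint angles; "qvel": joint speeds; "joint_torque": joint torques, N m; "position": TCP position; "tool_rot": TCP orientation; "force": force on the tool from outside, world axes, zero at the start; "wrist_torque": the same for the moment, N m; "opening": opening from 0.0 (shut) to 1.0 (fully open); "finger_force": force on a finger pad.
Only numpy, scipy, OpenCV 4.12 (cv2) and the standard library are available. Lean on these libraries where they do the work, as an engineer would, in place of code of your own. Each camera call takes 0.05 s, during which the arm holds its last target. There are 200 camera calls.

## Working session

There is one attempt and no reset: what is moved stays moved. The work goes in short steps, each a Python script; the robot and the scene stay as the last script left them, time stands still between calls to the robot, and variables do not carry over. Pictures are saved under pics/ and viewed, at most 10 in all, crops included, and the job is handed in when it is done.

```bash
mkdir -p pics; python3 - <<'E'
from workcell import env
import cv2
for n in ["scene","side"]:
    f=env.grab_frame(n); cv2.imwrite(f"pics/{n}0.png",f["image"])
    print(n,f["position"],f["orientation"],f["fx"])
    for t in ["printer","tab_top","button_top","cover_edge","cover_mid","cover_hinge","stapler","glue_stick","tape_roll_0","release_tab"]:
        try: print(t,[( [round(float(v),4) for v in d["xyz"]],round(d["score"],2)) for d in env.search_frame(f,t)[:2]])
        except Exception as e: print(t,e)
s=env.read_state();print(s["clock"],s["tool_rot"],s["opening"])
E
```

```text
scene [-0.19618716 -0.48463646  0.56056716] [ 61.91105801   1.44288345 -62.11869202] 454.3811750616871
printer [([0.5311, -0.1769, 0.0595], 0.86)]
tab_top [([0.5049, -0.1573, 0.0687], 0.61)]
button_top []
cover_edge [([0.5827, -0.1584, 0.0819], 0.74)]
cover_mid [([0.5772, -0.1621, 0.0826], 0.76)]
cover_hinge [([0.5308, -0.1821, 0.0536], 0.81)]
stapler [([0.5032, -0.0426, 0.0201], 0.63)]
glue_stick [([0.5749, -0.311, 0.0516], 0.8)]
tape_roll_0 [([0.6921, -0.3015, 0.0181], 0.74), ([0.5039, -0.0405, 0.0201], 0.62)]
release_tab [([0.5032, -0.1599, 0.0686], 0.8)]
side [0.47283773 0.68380792 0.72126728] [  47.61941919    0.61838304 -168.79119537] 451.3516424286802
printer [([0.5829, -0.1217, 0.0682], 0.56), ([0.587, -0.1457, 0.0849], 0.2)]
tab_top [([0.5039, -0.1517, 0.0708], 0.47)]
button_top []
cover_edge [([0.5857, -0.1437, 0.0836], 0.61)]
cover_mid [([0.5824, -0.1447, 0.0816], 0.9), ([0.7179, -0.313, 0.0182], 0.74)]
cover_hinge [([0.5771, -0.1198, 0.0681], 0.86)]
stapler [([0.5085, -0.0241, 0.0315], 0.75)]
glue_stick [([0.5849, -0.2934, 0.0719], 0.46)]
tape_roll_0 [([0.7164, -0.3125, 0.0178], 0.83)]
release_tab [([0.5031, -0.1562, 0.0662], 0.5)]
1.1 [-1.79997817e+02  1.09981547e-03 -1.35067416e+01] 0.9968284407796065
```

View pics/scene0.png

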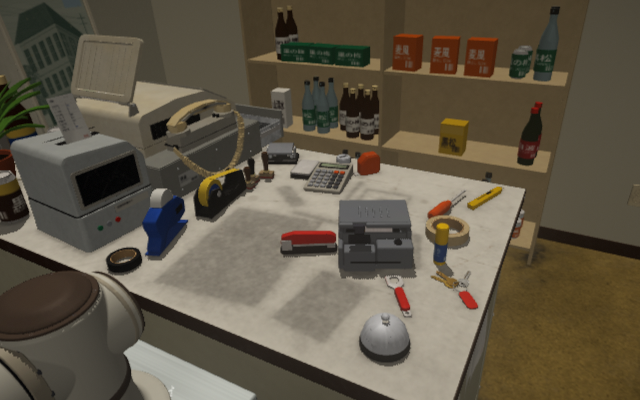

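View pics/side0.png

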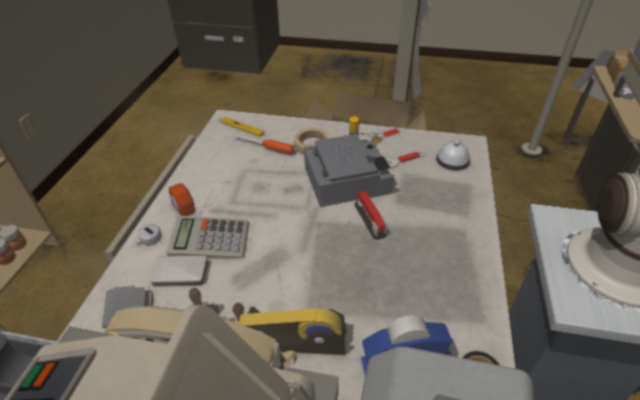

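The scene view shows the printer at about (375, 240) with the tab at its left front (360, 255). The red stapler is at (308, 240), the glue stick at (441, 243) and the tape roll at (447, 230). The printer's yaw looks like about 25°. I'll look from above with the wrist camera next.

```bash
python3 - <<'E'
from workcell import env
import cv2
env.move_straight([0.146,0.608,0.36],rate=0.2)
env.gripper_to(0.0)
env.goto([0.50,-0.19,0.33],[180,0,25])
f=env.grab_frame("wrist"); cv2.imwrite("pics/w0.png",f["image"])
print(f["position"],f["orientation"],f["fx"],f["cx"],f["cy"])
for t in ["printer","tab_top","button_top","cover_mid","paper_roll","stapler","glue_stick","tape_roll_0","release_tab"]:
    print(t,[( [round(float(v),4) for v in d["xyz"]],round(d["score"],2)) for d in env.search_frame(f,t)[:2]])
import numpy as np
for t in ["cover_mid","release_tab","printer"]:
    r=env.trace(f,t)
    if r: np.save("m_"+t,r[0]["mask"])
    if r: print(t,r[0]["score"],r[0]["mask"].sum())
s=env.read_state();print(s["clock"],s["position"],s["tool_rot"],s["opening"])
E
```

```text
[ 0.56827029 -0.15752206  0.49212383] [-1.61272320e+01  1.69105435e-02 -6.48912137e+01] 309.70691628693146 318.2690671844707 202.23838057902566
printer [([0.5889, -0.1591, 0.0835], 0.62)]
tab_top [([0.5072, -0.16, 0.065], 0.56), ([0.5876, -0.1583, 0.079], 0.48)]
button_top [([0.5836, -0.157, 0.0846], 0.72), ([0.5356, -0.2336, 0.0643], 0.61)]
cover_mid [([0.5904, -0.1585, 0.0855], 0.7)]
paper_roll [([0.5085, -0.161, 0.0658], 0.36)]
stapler []
glue_stick [([0.59, -0.2951, 0.0839], 0.79)]
tape_roll_0 [([0.6989, -0.2847, 0.0257], 0.67)]
release_tab [([0.5052, -0.1604, 0.0672], 0.94), ([0.5331, -0.2264, 0.0645], 0.73)]
cover_mid 0.7 9124
release_tab 0.75 788
printer 0.9 13871
7.1667 [ 0.49997613 -0.1900149   0.33000084] [-1.79998725e+02 -8.35744791e-04  2.49956939e+01] 0.0033077288572030297
```

View pics/w0.png

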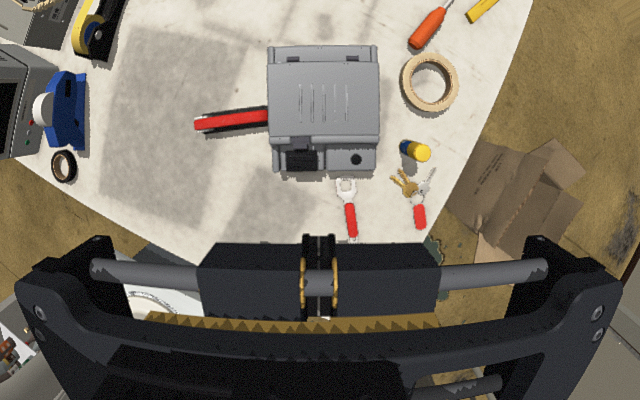

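The wrist view shows the printer almost aligned with the tool (yaw near 25°). The tab is at (301, 159), the button at (356, 159), and the cover spans columns 269–379. I'll project these onto their known heights.

```bash
python3 - <<'E'
import numpy as np, cv2
from scipy.spatial.transform import Rotation as R
P=np.array([0.56827029,-0.15752206,0.49212383]);Q=R.from_euler('xyz',[-16.127232,0.0169,-64.8912],degrees=True)
def proj(u,v,z):
    d=np.array([u-318.269,v-202.238]);r=np.hypot(*d);t=r/309.707
    c=np.array([np.sin(t)*d[0]/r,-np.sin(t)*d[1]/r,-np.cos(t)]);w=Q.apply(c)
    return P+w*(z-P[2])/w[2]
a=proj(301,159,.068);b=proj(356.5,159.5,.061)
print(a,b,np.linalg.norm((a-b)[:2]),np.degrees(np.arctan2(*(a-b)[[1,0]]))-90)
for n in ["release_tab","cover_mid"]:
    m=np.load(f"m_{n}.npy").astype(np.uint8)
    c=max(cv2.findContours(m,0,1)[0],key=cv2.contourArea)[:,0]
    z=.068 if n=="release_tab" else .084
    w=np.array([proj(u,v,z)[:2] for u,v in c])
    print(n,cv2.boundingRect(c),cv2.minAreaRect((w*1000).astype(np.float32)))
im=cv2.imread("pics/w0.png")[35:185,250:400]
cv2.imwrite("pics/w0c.png",cv2.resize(im,(600,600),interpolation=cv2.INTER_CUBIC))
E
```

```text
[ 0.5033078 -0.1615037  0.068    ] [ 0.53495598 -0.23247934  0.061     ] 0.07771196558499485 24.032193099453124
release_tab (285, 141, 34, 31) ((507.2997741699219, -160.40394592285156), (41.91600036621094, 45.652610778808594), 24.912540435791016)
cover_mid (266, 61, 114, 84) ((586.9962158203125, -155.7445068359375), (110.04508972167969, 147.8022003173828), 26.181795120239258)
```

View pics/w0c.png

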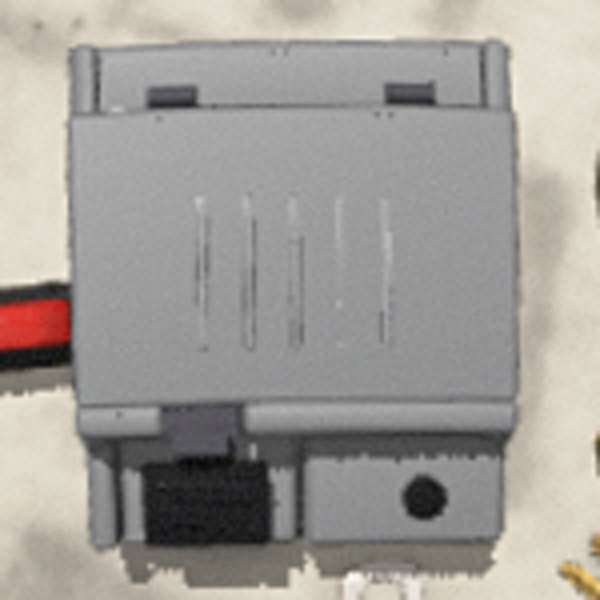

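The numbers agree with the geometry: tab to button measures 77.7 mm, yaw is about 25°, and the tab sits 30 mm left of the middle line. Pressing the tab now, with the tool leaning back towards the robot.

```bash
cat > h.py <<'E'
import numpy as np
from workcell import env
YAW=25.; c,s=np.cos(np.radians(YAW)),np.sin(np.radians(YAW))
O=np.array([0.5816,-0.158])
def W(x,y,z): return [O[0]+c*x-s*y, O[1]+s*x+c*y, z]
ORI=[180,-20,YAW]
E
python3 - <<'E'
from h import *
import cv2
tab=np.array([0.5035,-0.1615]); d=tab-O; x=c*d[0]+s*d[1]; y=-s*d[0]+c*d[1]; print(x,y)
env.goto(W(x-.01,y,.13),ORI)
env.move_straight(W(x+.002,y,.080),rate=.12)
hit=env.move_straight(W(x+.002,y,.057),rate=.03,force_limit=7)
st=env.read_state();print(hit,st["position"],st["force"],st["clock"])
env.dwell(.4)
env.move_straight(W(x-.03,y,.10),rate=.1)
env.move_straight(W(x-.05,y,.20),rate=.15)
env.dwell(.5)
f=env.grab_frame("scene"); cv2.imwrite("pics/s1.png",cv2.resize(f["image"][130:330,250:510],(780,600)))
print(env.read_state()["clock"])
E
```

```text
-0.07226180208365486 0.02983440898732037
True [ 0.50524685 -0.16103967  0.06091799] [-2.81814129  0.50979592  7.55374994] 9.2083
11.65
```

View pics/s1.png

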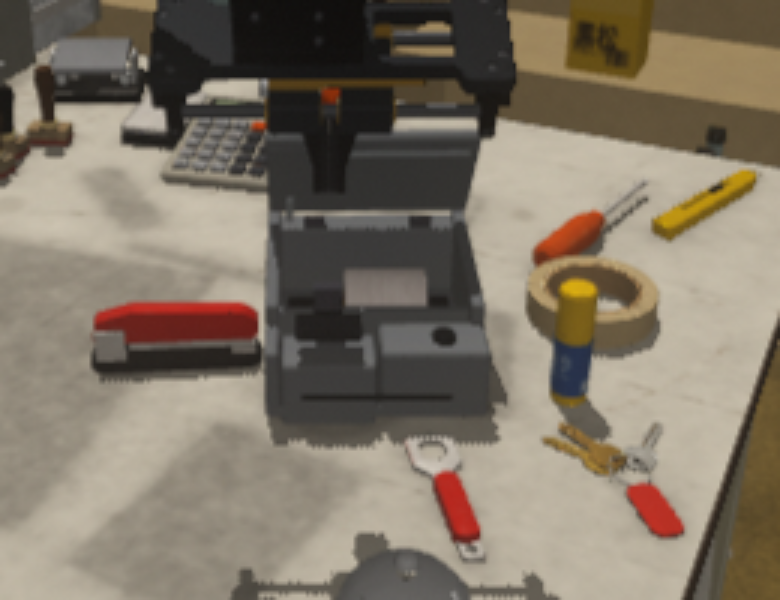

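The cover has popped up to its rest angle, with the paper roll visible in the well and the stapler, glue stick and tape roll still in place. Next I push the edge back slowly.

```bash
python3 - <<'E'
from h import *
import cv2
env.move_straight(W(-.06,0,.148),rate=.12)
hit=env.move_straight(W(.069,0,.152),rate=.04,force_limit=8)
st=env.read_state();print(hit,st["position"],W(.069,0,.152),st["force"],st["clock"])
if not hit:
    env.dwell(.3)
    env.move_straight(W(-.03,0,.18),rate=.12)
    env.move_straight(W(-.16,0,.28),rate=.2)
f=env.grab_frame("scene"); cv2.imwrite("pics/s2.png",cv2.resize(f["image"][110:310,250:510],(780,600)))
print(env.read_state()["clock"])
E
```

```text
False [ 0.64407407 -0.12888137  0.15204349] [np.float64(0.6441352373055289), np.float64(-0.12883933993989174), 0.152] [-0.54405658 -0.21817866 -0.35312912] 15.8917
18.2167
```

View pics/s2.png

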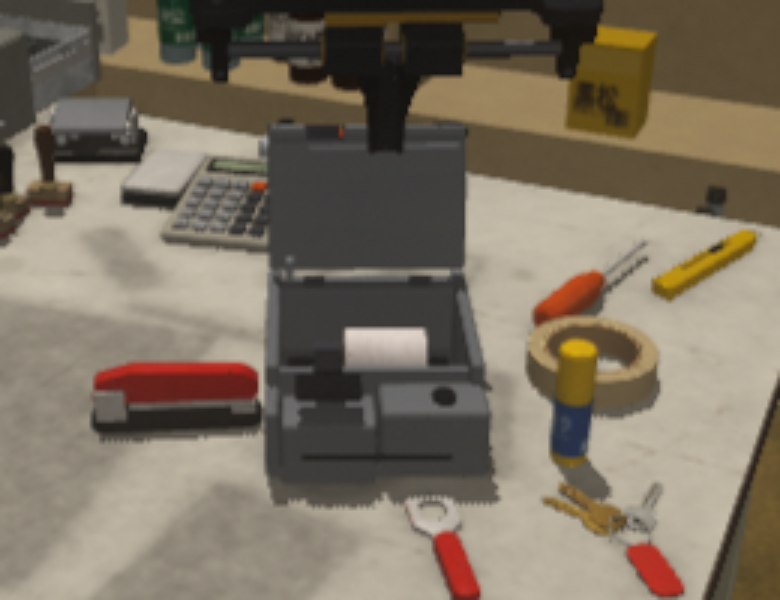

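The cover now stands open, with its top edge at about (372, 151) in the full frame. I'll check its angle by projection and confirm it stays up before handing in.

```bash
python3 - <<'E'
from h import *
import cv2
from scipy.spatial.transform import Rotation as R
env.dwell(1.5)
f=env.grab_frame("scene"); cv2.imwrite("pics/s3.png",cv2.resize(f["image"][110:310,250:510],(780,600)))
q=R.from_euler('xyz',f["orientation"],degrees=True).inv()
for a in (.95,1.4,1.57,1.7,1.85):
    out=[]
    for y in (.074,-.074):
        p=q.apply(np.array(W(.064-.116*np.cos(a),y,.072+.116*np.sin(a)))-f["position"])
        u=f["cx"]+f["fx"]*p[0]/-p[2]; v=f["cy"]-f["fy"]*p[1]/-p[2]; out+=[round((u-250)*3),round((v-110)*3)]
    print(a,out)
E
```

```text
0.95 [261, 205, 481, 205]
1.4 [263, 151, 475, 150]
1.57 [264, 138, 473, 137]
1.7 [265, 131, 471, 130]
1.85 [266, 127, 468, 126]
```

View pics/s3.png

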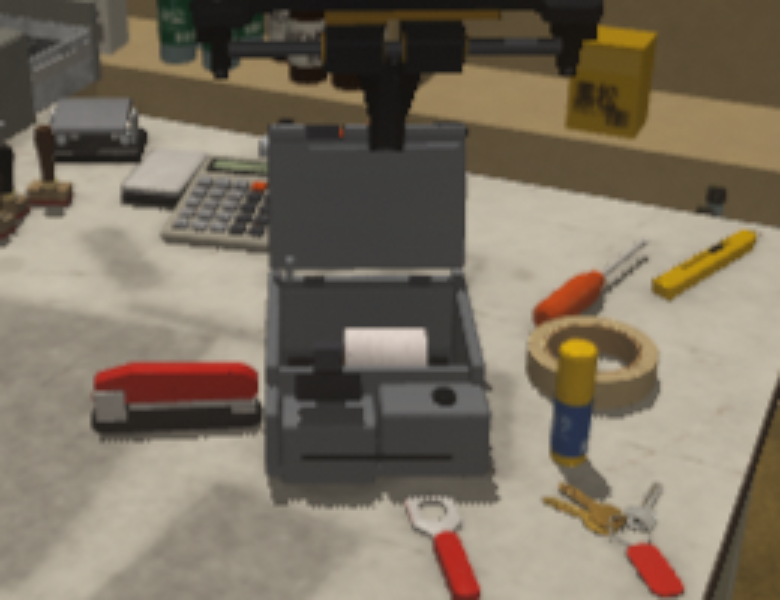

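The picture hasn't changed. The cover's top edge runs from (268, 125) to (466, 125), which matches 1.85 rad, so the cover is fully open and at rest.

```bash
python3 -c "
from workcell import env
print(env.close_job())"
```

```text
the job is handed in; nothing more can be done
None
```

The job is handed in, with no verdict returned: the release tab was pressed, the cover popped up and was pushed back to about 1.85 rad, where it stays open by itself, and the last picture shows nothing around the printer visibly moved.

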